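Clear the soap ledge and set the pump bottles with nozzles over their drip dishes

TASK

First clear every dried soap end into the waste bin. Then stand all the pump bottles upright on the ledge, each in the middle of a steel drip plate of its own (any of them), turned so that its nozzle ends right over that plate's little drip dish. Do not knock a bottle over, and leave the other things where they are.

Things in the scene. Friction and masses are not known exactly. Their poses are not given: they have to be found in the camera images.
- ledge: White laminate ledge, a solid block 90 mm deep (its x) by 360 mm long (its y) by 50 mm high, fixed on the table. Origin: centre of its underside; its long front edge (-x side) faces the robot. Its place and yaw vary.
- plate1: Steel drip plate inlaid flush in the ledge's top, at its left (+y) end: a round standing place 54 mm across with an arm ending in a round drip dish 24 mm across. Origin: centre of the standing place, on the ledge's top, 10 mm behind the ledge's long centre line; x points along the arm to the dish. The plates are 110 mm apart, each turned differently. Fixed.
- plate1_dish (a point): Centre of the drip dish of plate1, 42 mm from that plate's origin, on the ledge's top surface.
- plate2: Steel drip plate inlaid flush in the ledge's top, at its middle: a round standing place 54 mm across with an arm ending in a round drip dish 24 mm across. Origin: centre of the standing place, on the ledge's top, 10 mm behind the ledge's long centre line; x points along the arm to the dish. The plates are 110 mm apart, each turned differently. Fixed.
- plate2_dish (a point): Centre of the drip dish of plate2, 42 mm from that plate's origin, on the ledge's top surface.
- plate3: Steel drip plate inlaid flush in the ledge's top, at its right (-y) end: a round standing place 54 mm across with an arm ending in a round drip dish 24 mm across. Origin: centre of the standing place, on the ledge's top, 10 mm behind the ledge's long centre line; x points along the arm to the dish. The plates are 110 mm apart, each turned differently. Fixed.
- plate3_dish (a point): Centre of the drip dish of plate3, 42 mm from that plate's origin, on the ledge's top surface.
- bottle1: Brown soap-pump bottle, upright on the table: round body 48 mm across, straight-sided to 67 mm up, shoulder to 74; black pump 25 mm across above; head at 92 to 102 mm (its top) with a flat nozzle 10 mm wide reaching 44 mm from the axis along the bottle's +x. About 160 g. Origin: centre of its underside, z up. All alike; 2 or 3 present, turned anyhow.
- bottle1_tip (a point): Outlet of the nozzle of bottle1: 42 mm from the bottle's axis along its +x, 92 mm above its underside.
- bottle2: Brown soap-pump bottle, upright on the table: round body 48 mm across, straight-sided to 67 mm up, shoulder to 74; black pump 25 mm across above; head at 92 to 102 mm (its top) with a flat nozzle 10 mm wide reaching 44 mm from the axis along the bottle's +x. About 160 g. Origin: centre of its underside, z up. All alike; 2 or 3 present, turned anyhow.
- bottle2_tip (a point): Outlet of the nozzle of bottle2: 42 mm from the bottle's axis along its +x, 92 mm above its underside.
- bottle3: Brown soap-pump bottle, upright on the table: round body 48 mm across, straight-sided to 67 mm up, shoulder to 74; black pump 25 mm across above; head at 92 to 102 mm (its top) with a flat nozzle 10 mm wide reaching 44 mm from the axis along the bottle's +x. About 160 g. Origin: centre of its underside, z up. All alike; 2 or 3 present, turned anyhow.
- bottle3_tip (a point): Outlet of the nozzle of bottle3: 42 mm from the bottle's axis along its +x, 92 mm above its underside.
- soap1: Dried olive-coloured soap end, a hard rounded block 34 (x) by 22 (y) by 18 (z) mm, about 20 g. Origin: centre of its 34 x 22 underside (z = 0 of its own frame; it may turn over if it falls). Starts lying on the ledge, long side roughly along the ledge; 4 or 5 are present.
- soap2: Dried olive-coloured soap end, a hard rounded block 34 (x) by 22 (y) by 18 (z) mm, about 20 g. Origin: centre of its 34 x 22 underside (z = 0 of its own frame; it may turn over if it falls). Starts lying on the ledge, long side roughly along the ledge; 4 or 5 are present.
- soap3: Dried olive-coloured soap end, a hard rounded block 34 (x) by 22 (y) by 18 (z) mm, about 20 g. Origin: centre of its 34 x 22 underside (z = 0 of its own frame; it may turn over if it falls). Starts lying on the ledge, long side roughly along the ledge; 4 or 5 are present.
- soap4: Dried olive-coloured soap end, a hard rounded block 34 (x) by 22 (y) by 18 (z) mm, about 20 g. Origin: centre of its 34 x 22 underside (z = 0 of its own frame; it may turn over if it falls). Starts lying on the ledge, long side roughly along the ledge; 4 or 5 are present.
- soap5: Dried olive-coloured soap end, a hard rounded block 34 (x) by 22 (y) by 18 (z) mm, about 20 g. Origin: centre of its 34 x 22 underside (z = 0 of its own frame; it may turn over if it falls). Starts lying on the ledge, long side roughly along the ledge; 4 or 5 are present.
- bin: Open grey plastic waste bin, 130 x 130 mm and 90 mm high outside, walls and floor 4 mm, fixed on the table to the robot's left. Origin: centre of its underside.
- toothbrush_cup: White ceramic toothbrush cup with blue flowers, 72 mm across, 100 mm high with two brushes reaching 180 mm. Bystander, to be left where it is. Origin: centre of its underside.
- shaving_cup: Closed plastic shaving cup, 80 mm across, 80 mm high. Bystander, to be left where it is. Origin: centre of its underside.
- folding_mirror: Folded round black hand mirror lying flat, 84 mm across, 15 mm thick. Bystander, to be left where it is. Origin: centre of its underside.
- tweezer_set: Black holder with two steel tweezers lying flat, 95 x 50 x 12 mm. Bystander, to be left where it is. Origin: centre of its underside.
Things that resemble listed ones, but are neither listed nor needed, are in the scene too. Leave any orange or pink look-alike of the soap3 alone. What is shaped like the bottle2 but purple is not meant.

How it is judged (in metres and radians):
On the way, in this order (a step that is already met when the one before it is completed fails the run):
1. every soap end lies in the bin (x of soap1 in the frame of bin between -0.06 and 0.06 m and y of soap1 in the frame of bin between -0.06 and 0.06 m and z of each of soap1, soap2, soap3, soap4, soap5 in the frame of bin below 0.08 m and contact force between each of soap1, soap2, soap3, soap4, soap5 and the fingers below 0.05 N and x of soap2 in the frame of bin between -0.06 and 0.06 m and y of soap2 in the frame of bin between -0.06 and 0.06 m and x of soap3 in the frame of bin between -0.06 and 0.06 m and y of soap3 in the frame of bin between -0.06 and 0.06 m and x of soap4 in the frame of bin between -0.06 and 0.06 m and y of soap4 in the frame of bin between -0.06 and 0.06 m and x of soap5 in the frame of bin between -0.06 and 0.06 m and y of soap5 in the frame of bin between -0.06 and 0.06 m), for 0.2 s.
2. every bottle stands centred on a drip plate, its nozzle over the plate's dish (((horizontal distance between bottle1 and plate1 below 0.012 m and horizontal distance between bottle1_tip and plate1_dish below 0.012 m) or (horizontal distance between bottle1 and plate2 below 0.012 m and horizontal distance between bottle1_tip and plate2_dish below 0.012 m) or (horizontal distance between bottle1 and plate3 below 0.012 m and horizontal distance between bottle1_tip and plate3_dish below 0.012 m)) and angle between each of bottle1, bottle2, bottle3's own z axis and vertical below 0.1 rad and z of bottle1 in the frame of ledge between 0.044 and 0.056 m and linear speed of each of bottle1, bottle2, bottle3 below 0.03 m/s and contact force between each of bottle1, bottle2, bottle3 and the fingers below 0.05 N and ((horizontal distance between bottle2 and plate1 below 0.012 m and horizontal distance between bottle2_tip and plate1_dish below 0.012 m) or (horizontal distance between bottle2 and plate2 below 0.012 m and horizontal distance between bottle2_tip and plate2_dish below 0.012 m) or (horizontal distance between bottle2 and plate3 below 0.012 m and horizontal distance between bottle2_tip and plate3_dish below 0.012 m)) and z of bottle2 in the frame of ledge between 0.044 and 0.056 m and ((horizontal distance between bottle3 and plate1 below 0.012 m and horizontal distance between bottle3_tip and plate1_dish below 0.012 m) or (horizontal distance between bottle3 and plate2 below 0.012 m and horizontal distance between bottle3_tip and plate2_dish below 0.012 m) or (horizontal distance between bottle3 and plate3 below 0.012 m and horizontal distance between bottle3_tip and plate3_dish below 0.012 m)) and z of bottle3 in the frame of ledge between 0.044 and 0.056 m), for 0.2 s.
At the end, for the whole second after the job is handed in: All soap ends present are inside the bin; every bottle present stands upright (within 0.1 rad) and still on the ledge, its axis within 12 mm of a drip plate's centre and its nozzle outlet within 12 mm, seen from above, of that plate's dish centre; all released (all of step 1 and all of step 2); the robot touches nothing.
It fails at once if a bottle is knocked over (angle between any of bottle1, bottle2, bottle3's own z axis and vertical above 0.8 rad).
It fails at once if another thing is pushed more than 30 mm from its place (distance of any of toothbrush_cup, shaving_cup, folding_mirror, tweezer_set from where it was at the start of the episode above 0.03 m).
Of soap1, soap2, soap3, soap4, soap5 only 4 to 5 are there at a start; the rules pass over those that are not, and their reading is None.
Of bottle1, bottle2, bottle3 only 2 to 3 are there at a start; the rules pass over those that are not, and their reading is None.
At some moment in a run one of soap1, soap2, soap3, soap4, soap5 may be knocked a few centimetres aside while the robot is not near it.
It also fails if it takes over 210 s, if anything falls off the work surface, if the arm or the gripper's body presses on something with over 40 N, if the wrist force passes 120 N, or if a joint passes its speed limit or range.

ROBOT

A 6-joint arm with a two-finger parallel gripper is mounted at the origin on the work surface. World frame = base frame: x ahead of the robot, y to its left, z up, the work surface at z = 0. Lengths are in mm, angles in rad, forces in N, time in s.
With the tool pointing down it reaches from about 300 to 775 mm from the base axis. Payload 14.6 kg.
Tool frame: the origin (TCP) lies on the centre line of the jaws, within the pads' length; the fingertips stand 19 mm ahead of it and the grasp point (between the pads) is the TCP (bot.tip_reach is the distance from the TCP to the fingertips, in mm); z points along the fingers, y is the line along which they close (so a half turn about z gives the same grasp; the last joint's range is limited). The gripper opens to 85 mm and grips with 20 to 120 N. Pads are 22 mm wide; open, the fingers measure 114 mm over their backs; the gripper's body (76 mm by 85 mm) begins 54 mm behind the grasp point. The pads swing forward as they close: fully open they stand 13 mm farther back than shut.
Start: joints at [-1.292, 0.3, 1.521, -0, 1.321, -0.067], TCP at [186.415, -517.435, 250.281] pointing down, gripper open.
Joint ranges: [-3.03, 3.03], [-0.79, 2.21], [0.23, 2.52], [-1.04, 4.18], [0, 3.07], [-2.55, 2.55]. Speed limits (rad/s): [2.22, 2.22, 2.57, 3.14, 3.14, 3.14].

INTERFACE

Orientations are given as a unit quaternion [w, x, y, z].
In Python, from rig import bot gives the robot as it stands. Calls block until the motion is done:
- bot.move_to(position, orientation): joint-space move of the TCP to a pose.
- bot.servo_line(position, attitude=None, speed=150, until_force=None): straight line of the TCP; attitude=None keeps the orientation; speed is the mean speed in mm/s. With until_force (N) it stops when the force on the tool has changed by that much, and returns True; else False.
- bot.move_joints(angles): joint-space move.
- bot.move_gripper(opening, grip_force=None): finger opening in mm; grip_force is the grip in N (None keeps the last); returns when the fingers have stopped.
- bot.dwell(seconds).
- bot.ik(position, orientation): joint angles nearest the present ones, or None.
- bot.read_state(): the state.
- bot.read_camera(name): name is "scene" or "top" or "wrist"; returns a dict with "image" (400x640x3 uint8, blue, green, red), "depth" (400x640 float32, mm along the optical axis (not along the pixel's ray), 0 where there is no reading), "fovy" (degrees; the focal length in pixels is half the picture's height over the tangent of half this angle, whatever the lens; pixels are square), "cx", "cy" (the principal point, pixels), "eye" and "attitude" of the camera in the world; the wrist camera has in their place "mount" (4x4, takes a point from camera to tool coordinates, whose origin is the TCP and whose axes are the flange's). Camera axes: x right, y down, z forward; pixel columns grow to the right and rows downward; lengths in mm; the calibration is good to about 2 mm. A picture is of the moment at which its call begins: read the wrist's pose just before it.
A pose or a line that the arm cannot do raises bot.MotionError and nothing moves.
- bot.finish_job(): hands the job in; it is judged then, once.
The state is a dict: "clock": time; "joint_positions": joint angles; "qvel": joint speeds; "effort": joint torques, N m; "ee_pos": TCP position; "tool_rot": TCP orientation; "ft_force": force on the tool from outside, world axes, zero at the start; "moment": the same for the moment, N m; "grip_width": finger opening in mm; "grip_force": force on a finger pad.
Only numpy, scipy, OpenCV 4.12 (cv2) and the standard library are available. Lean on these libraries where they do the work, as an engineer would, in place of code of your own. Each camera call takes 0.05 s, during which the arm holds its last target. There are 200 camera calls.

## Working session

There is one attempt and no reset: what is moved stays moved. The work goes in short steps, each a Python script; the robot and the scene stay as the last script left them, time stands still between calls to the robot, and variables do not carry over. Pictures are saved under pics/ and viewed, at most 14 in all, crops included, and the job is handed in when it is done.

```bash
ls; mkdir -p pics
python3 - <<'E'
from rig import bot
import cv2,numpy as np
for n in ("scene","top"):
    c=bot.read_camera(n); cv2.imwrite(f"pics/{n}0.png",c["image"]); np.savez(f"{n}0.npz",**c)
    print(n,c["fovy"],c["cx"],c["cy"],c["eye"],c["attitude"],(c["depth"]>0).mean())
print(bot.read_state())
E
```

```text
pics
scene 54.95908128066079 316.8216739331755 201.50075160587073 [1138.13256085 -133.11088503  858.94970012] [-0.26665847  0.7361862   0.58250891 -0.21818915] 0.9960703125
top 45.75634534150308 319.4767563909521 207.77423198725654 [ 394.34180721    2.43217144 1314.7896881 ] [-0.04531052  0.70827452 -0.70400658  0.02586288] 0.9959765625
{'clock': 0.1, 'joint_positions': array([-1.29156937e+00,  3.00422404e-01,  1.52152437e+00,  2.21439530e-05,
        1.32068834e+00, -6.66140413e-02]), 'qvel': array([ 0.00125193, -0.00125614, -0.00322376,  0.00032013,  0.0003253 ,
        0.00016227]), 'effort': array([ 7.25394402e-04, -5.44378102e+01, -3.62372053e+01, -6.85720852e-05,
        3.02858549e-03, -1.01239806e-05]), 'ee_pos': array([ 186.38589272, -517.25531952,  249.77200269]), 'tool_rot': array([-5.19428567e-04,  9.85086806e-01,  1.72057293e-01, -4.46406199e-05]), 'ft_force': array([-0.06556104,  0.60331395, -0.36787301]), 'moment': array([-0.00285622,  0.02244414,  0.0202434 ]), 'grip_force': 0.0, 'grip_width': 85.50043133652663}
```

View pics/scene0.png

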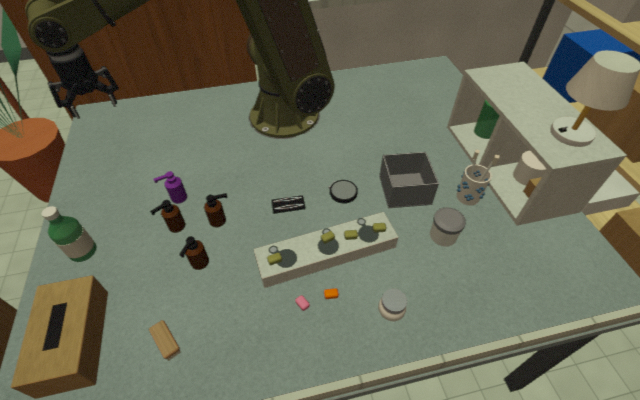

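View pics/top0.png

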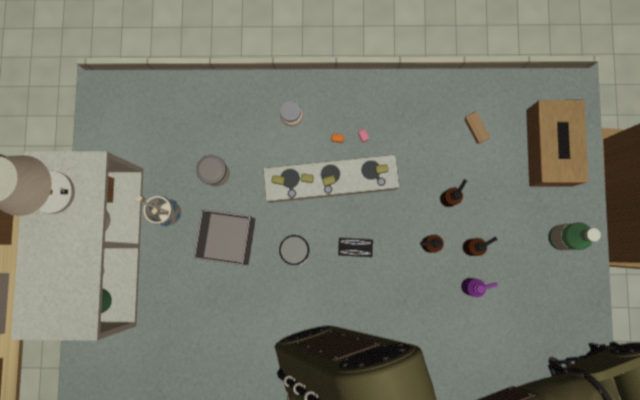

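The scene view shows olive soaps at (273,258), (327,237), (350,234) and (379,227). The top view shows them at (278,181), (307,179), (331,181) and (381,170).

Candidates for "bottle" in the top view:
- Brown bottles, which I want: (453,196), (433,243), (477,247)
- Purple bottle at (477,288): not meant
- Green bottle at (575,237): not meant

Candidates for "soap" in the top view:
- The four olive blocks on the ledge, which I want
- Orange block at (338,138) and pink block at (364,135): look-alikes to leave alone

The bin is at (225,237) in the top view, and the ledge spans columns 264–399.

```bash
cat > h.py <<'E'
import numpy as np, cv2
from scipy.spatial.transform import Rotation as Rot
from rig import bot
def quat(yaw): return [0,np.cos(yaw/2),np.sin(yaw/2),0]     # tool down; tool x at yaw, tool y at yaw-90deg
def cam(name):
    s=bot.read_state(); c=bot.read_camera(name)
    if name=="wrist":
        T=np.eye(4); T[:3,:3]=Rot.from_quat(np.roll(s["tool_rot"],-1)).as_matrix(); T[:3,3]=s["ee_pos"]; T=T@c["mount"]
    else:
        T=np.eye(4); T[:3,:3]=Rot.from_quat(np.roll(c["attitude"],-1)).as_matrix(); T[:3,3]=c["eye"]
    c["T"]=T; c["f"]=c["image"].shape[0]/2/np.tan(np.radians(c["fovy"]/2)); return c
def rays(c,uv):
    uv=np.atleast_2d(uv).astype(float)
    d=np.c_[(uv[:,0]-c["cx"])/c["f"],(uv[:,1]-c["cy"])/c["f"],np.ones(len(uv))]
    return d@c["T"][:3,:3].T
def onplane(c,uv,z):
    d=rays(c,uv); e=c["T"][:3,3]; return (e+d*((z-e[2])/d[:,2])[:,None])[:,:2]
def cloud(c):
    h,w=c["depth"].shape; v,u=np.mgrid[:h,:w]
    P=rays(c,np.c_[u.ravel(),v.ravel()])*c["depth"].ravel()[:,None]+c["T"][:3,3]
    P[c["depth"].ravel()<=0]=np.nan; return P.reshape(h,w,3)
def proj(c,P):
    p=(np.atleast_2d(P)-c["T"][:3,3])@c["T"][:3,:3]; return np.c_[p[:,0]/p[:,2]*c["f"]+c["cx"],p[:,1]/p[:,2]*c["f"]+c["cy"]]
def blobs(mask,amin):
    n,l,st,ce=cv2.connectedComponentsWithStats(mask.astype(np.uint8)); return [(l==i) for i in range(1,n) if st[i,4]>=amin]
def hsv(c): return cv2.cvtColor(c["image"],cv2.COLOR_BGR2HSV)
def soaps(c,amin):
    h=hsv(c); m=(h[...,0]>=24)&(h[...,0]<=36)&(h[...,1]>110)&(h[...,2]>60); out=[]
    for b in blobs(m,amin):
        v,u=np.nonzero(b); z=np.nanmedian(cloud(c)[b][:,2]); p=onplane(c,np.c_[u,v],z)
        r=cv2.minAreaRect(p.astype(np.float32)); bx=cv2.boxPoints(r); e=[bx[1]-bx[0],bx[2]-bx[1]]; e=max(e,key=np.linalg.norm)
        out.append((np.r_[r[0],z],np.arctan2(e[1],e[0])%np.pi,sorted(r[1]),(u.mean(),v.mean())))
    return out
E
python3 - <<'E'
from h import *
np.set_printoptions(precision=1,suppress=True)
c=cam("top"); P=cloud(c); z=P[...,2]; H=hsv(c)
print("table z",np.nanmedian(z[200:220,200:400]))
for s in soaps(c,15): print("soap",s)
m=(z>44)&(z<56)&(H[...,1]<60)&(H[...,2]>110); m[:,:255]=0;m[:,410:]=0;m[220:]=0
b=max(blobs(m,100),key=np.sum); r=cv2.minAreaRect(P[b][:,:2].astype(np.float32)); print("ledge",r,cv2.boxPoints(r),np.median(P[b][:,2]))
for uv in ((453,196),(433,243),(477,247),(477,288)):
    y,x=slice(uv[1]-25,uv[1]+25),slice(uv[0]-25,uv[0]+25); q=P[y,x].reshape(-1,3); hi=q[(q[:,2]>85)&(q[:,2]<112)]; print(uv,len(hi),hi.mean(0),hi.max(0),np.ptp(hi,0))
bn=P[200:275,185:265].reshape(-1,3); bn=bn[(bn[:,2]>82)&(bn[:,2]<98)]; print("bin",cv2.minAreaRect(bn[:,:2].astype(np.float32)))
E
```

```text
table z 0.2309770820943413
soap (array([ 624.8, -125.7,   66.7]), np.float32(1.5730214), [16.180288314819336, 26.60784339904785], (np.float64(380.30555555555554), np.float64(167.83333333333334)))
soap (array([600.1,  72.4,  67.3]), np.float32(1.4073329), [14.165031433105469, 25.545759201049805], (np.float64(306.4782608695652), np.float64(177.91304347826087)))
soap (array([595.6, 148.5,  67.9]), np.float32(1.5739652), [13.490396499633789, 26.88840103149414], (np.float64(278.03636363636366), np.float64(179.52727272727273)))
soap (array([594.3,  12.3,  67.1]), np.float32(1.89925), [17.85848617553711, 26.95064353942871], (np.float64(328.67391304347825), np.float64(179.67391304347825)))
ledge ((605.1638793945312, 9.048583984375), (90.9798583984375, 359.9571838378906), 6.205328464508057) [[ 540.5  183.1]
 [ 579.4 -174.8]
 [ 669.8 -165. ]
 [ 630.9  192.9]] 49.69136836003031
(453, 196) 126 [ 564.4 -320.8   99.3] [ 593.6 -304.5  107.1] [50.6 36.  21.9]
(433, 243) 113 [ 429.5 -250.9  100. ] [ 441.7 -219.7  109.3] [23.2 54.2 24.3]
(477, 247) 128 [ 428.2 -384.8   99.2] [ 447.4 -364.5  108.6] [35.9 50.8 23.3]
(477, 288) 128 [ 319.6 -379.6   99.8] [ 331.6 -359.   107.4] [26.2 52.7 21.5]
bin ((442.2839660644531, 290.1960754394531), (131.1829071044922, 130.25234985351562), 82.86224365234375)
```

Run:
```python
from h import *
np.set_printoptions(precision=1,suppress=True)
bot.move_to([470,-310,330],quat(0.)); c=cam("wrist"); print(c["mount"],c["fovy"]); cv2.imwrite("pics/w_b.png",c["image"]); np.savez("w_b.npz",**c)
bot.move_to([560,10,330],quat(0.)); c=cam("wrist"); cv2.imwrite("pics/w_l.png",c["image"]); np.savez("w_l.npz",**c)
for s in soaps(c,60): print("soap",s)
print(bot.read_state()["clock"])
```

```text
[[   0.    -1.    -0.3   77.1]
 [   1.     0.     0.    -0.2]
 [  -0.    -0.3    1.  -123.7]
 [   0.     0.     0.     1. ]] 61.82567888931608
soap (array([ 627.4, -127.5,   67.6]), np.float32(1.7182902), [20.03849220275879, 30.050811767578125], (np.float64(445.5873983739837), np.float64(107.4329268292683)))
soap (array([602.2,  70.1,  67.6]), np.float32(1.429259), [19.916399002075195, 32.31028747558594], (np.float64(268.46435845213847), np.float64(130.81670061099797)))
soap (array([597.2, 146.9,  67.6]), np.float32(1.4062544), [20.03762435913086, 31.813432693481445], (np.float64(200.9937106918239), np.float64(135.44234800838575)))
soap (array([595.4,  11.8,  67.7]), np.float32(1.8850192), [20.24538230895996, 31.912410736083984], (np.float64(319.73794549266245), np.float64(136.59748427672955)))
2.8583
```

View pics/w_b.png

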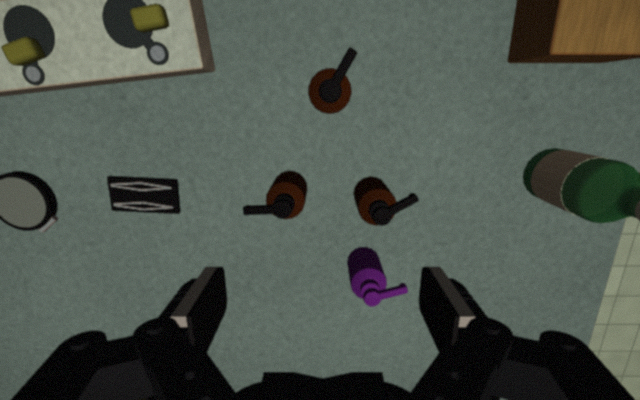

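View pics/w_l.png

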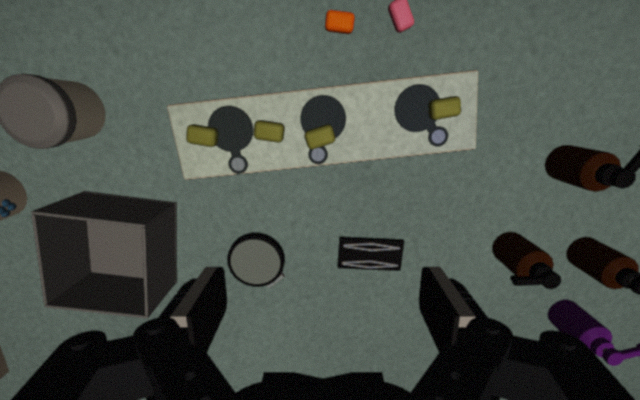

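The wrist views show four olive soaps at (201,135), (268,131), (320,137) and (445,107), which match the top-view positions. The orange one at (340,20) and pink one at (402,14) stay. The dishes are at (238,164), (318,154) and (438,136), all on the robot side. The brown bottles stand clear of each other, and the purple one at (370,275) is excluded. Next I'll clear the soaps, looking again before each pick.

```bash
cat >> h.py <<'E'
def wrap(a): return (a+np.pi)%(2*np.pi)-np.pi
def bestyaw(cands,*poss):
    """yaw offset candidates -> the one whose joints stay farthest inside the last joint's range"""
    best=None
    for y in cands:
        js=[bot.ik(p,quat(wrap(y))) for p in poss]
        if any(j is None for j in js): continue
        m=max(abs(j[5]) for j in js)
        if best is None or m<best[0]: best=(m,wrap(y))
    return best[1]
def look(): bot.move_to([560,10,330],quat(0.)); return cam("wrist")
E
cat > soap.py <<'E'
from h import *
np.set_printoptions(precision=1,suppress=True)
drops=[(470,270),(420,270),(470,310),(420,310),(445,290)]; k=0; tries=0
while tries<6:
    L=[s for s in soaps(look(),60) if not(abs(s[0][0]-442)<75 and abs(s[0][1]-290)<75)]
    L=[s for s in L if 40<s[0][2]<75 or s[0][2]<25]
    print(len(L),"left",[ (s[0],s[2]) for s in L])
    if not L: break
    tries+=1
    p,a,_,_=max(L,key=lambda s:s[0][1]); base=50 if p[2]>40 else 0
    y=bestyaw([a,a+np.pi],[p[0],p[1],base+22])
    bot.move_gripper(52); bot.move_to([p[0],p[1],base+90],quat(y))
    bot.servo_line([p[0],p[1],base+22],speed=80); bot.move_gripper(5,30)
    w=bot.read_state()["grip_width"]; print("grip",w,y)
    bot.servo_line([p[0],p[1],190],speed=200)
    d=drops[k%5]; bot.move_to([*d,190],quat(bestyaw([1.57,-1.57],[*d,190])))
    bot.servo_line([*d,95],speed=150); bot.move_gripper(45); bot.servo_line([*d,190],speed=250); k+=w>12
print(bot.read_state()["clock"])
E
python3 soap.py
```

```text
4 left [(array([ 627.6, -127.9,   67.7]), [19.68720817565918, 30.286434173583984]), (array([602.1,  70.1,  67.6]), [19.859207153320312, 32.053462982177734]), (array([597.2, 146.9,  67.7]), [20.027320861816406, 31.30988311767578]), (array([595.5,  12.1,  67.6]), [20.252681732177734, 31.71246337890625])]
grip 21.291986381237784 1.4038918
3 left [(array([ 627.6, -127.6,   67.7]), [19.68813705444336, 30.73195457458496]), (array([602.1,  70.1,  67.6]), [19.833637237548828, 32.046119689941406]), (array([595.6,  11.9,  67.7]), [20.168354034423828, 31.617849349975586])]
grip 21.032311315230988 1.4329932
2 left [(array([ 627.6, -127.6,   67.7]), [19.923667907714844, 30.71004295349121]), (array([595.6,  12.1,  67.7]), [19.7546443939209, 32.13825988769531])]
grip 21.23533378868195 1.8679922
1 left [(array([ 627.7, -127.5,   67.8]), [19.868364334106445, 30.870189666748047])]
grip 21.149362366801423 1.7570479
0 left []
35.1583
```

```bash
cat > meas.py <<'E'
from h import *
def ledge(c):
    P=cloud(c); H=hsv(c); z=P[...,2]
    m=(z>44)&(z<56)&(H[...,1]<70)&(H[...,2]>100)&(abs(P[...,0]-605)<90)&(abs(P[...,1]-9)<230)
    b=max(blobs(m,100),key=np.sum); r=cv2.minAreaRect(P[b][:,:2].astype(np.float32)); bx=cv2.boxPoints(r)
    e=max([bx[1]-bx[0],bx[2]-bx[1]],key=np.linalg.norm); e=e*np.sign(e[1]); return np.array(r[0]),np.arctan2(-e[0],e[1]),sorted(r[1])
def plates(c,ce,yaw,dpix=None):
    X=np.array([np.cos(yaw),np.sin(yaw)]); Y=np.array([-X[1],X[0]]); g=cv2.cvtColor(c["image"],cv2.COLOR_BGR2GRAY).astype(float)
    h,w=g.shape; v,u=np.mgrid[:h,:w]; W=onplane(c,np.c_[u.ravel(),v.ravel()],50).reshape(h,w,2); out=[]
    for k in (110,0,-110):
        o=ce+10*X+k*Y; d=W-o; r=np.hypot(d[...,0],d[...,1])
        q=(W-ce)@np.c_[X,Y]; dark=(g<105)&(r<36)&(abs(q[...,0])<42)
        disc=cv2.morphologyEx(dark.astype(np.uint8),cv2.MORPH_OPEN,cv2.getStructuringElement(cv2.MORPH_ELLIPSE,(15,15)))>0
        arm=(g<150)&(r>29.5)&(r<54)&(abs(q[...,0])<42)   # arm and dish rim
        n,l,st,_=cv2.connectedComponentsWithStats(arm.astype(np.uint8)); i=1+np.argmax(st[1:,4]) ; t=W[l==i]
        dish,rad=cv2.minEnclosingCircle(t[r[l==i]>30].astype(np.float32)); dv=t.mean(0)-o
        out.append((o,cv2.minEnclosingCircle(W[disc].astype(np.float32)),np.arctan2(dv[1],dv[0]),dish,rad))
    return out
E
python3 - <<'E'
from meas import *
np.set_printoptions(precision=2,suppress=True)
bot.move_to([530,10,280],quat(0.)); c=cam("wrist"); np.savez("w_l2.npz",**c)
ce,yaw,sz=ledge(c); print(ce,yaw,sz)
im=c["image"].copy()
for p in plates(c,ce,yaw):
    print(p)
    d=p[0]+42*np.array([np.cos(p[2]),np.sin(p[2])])
    for q in (p[0],d): cv2.circle(im,tuple(np.int32(proj(c,[*q,50])[0].round())),2,(0,0,255),-1)
bot.move_to([480,-200,330],quat(0.)); t=bot.read_camera("top"); cv2.imwrite("pics/l2.png",np.vstack([im[20:220],t["image"][100:300]]))
E
```

```text
[604.81   7.55] 0.10618866 [90.29866027832031, 359.59930419921875]
(array([603.09, 117.99]), ((602.0553588867188, 118.09176635742188), 28.15194320678711), np.float64(-3.00839918741768), (562.5845947265625, 112.75301361083984), 13.845749855041504)
(array([614.75,   8.61]), ((613.926025390625, 8.596705436706543), 27.845413208007812), np.float64(2.9901659802415694), (573.7446899414062, 14.780243873596191), 13.546201705932617)
(array([ 626.41, -100.77]), ((624.6464233398438, -102.11500549316406), 29.129966735839844), np.float64(-2.4036412951599324), (598.3017578125, -129.8099822998047), 16.90690040588379)
```

View pics/l2.png

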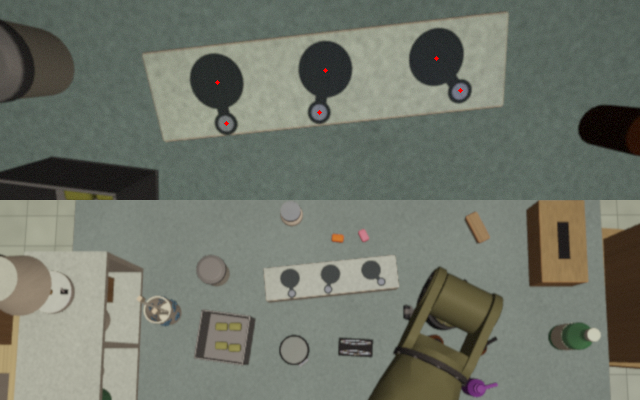

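All four soaps lie in the bin (around (228,333) in the lower half of the composite), and none are left elsewhere. The red marks sit on the plate centres and dishes. Next I'll measure the bottles.

```bash
cat >> meas.py <<'E'
def bottle(c,a):
    """head+nozzle points above z 88 near a -> axis xy, nozzle direction, rect size"""
    P=cloud(c); H=hsv(c); m=(P[...,2]>90)&(P[...,2]<108)&(np.hypot(P[...,0]-a[0],P[...,1]-a[1])<55)
    b=max(blobs(m,30),key=np.sum); v,u=np.nonzero(b); p=onplane(c,np.c_[u,v],np.median(P[b][:,2])).astype(np.float32)
    r=cv2.minAreaRect(p); bx=cv2.boxPoints(r); e=max([bx[1]-bx[0],bx[2]-bx[1]],key=np.linalg.norm); e/=np.linalg.norm(e)
    t=(p-np.array(r[0]))@e; e=e*(-1 if np.mean(t)>0 else 1)      # mass sits at the head, nozzle opposite
    t=p@e; n=np.array([-e[1],e[0]]); noz=p[t>t.max()-18]; 
    side=np.median((noz@n)); L=t.max()-t.min()
    # head disc centre: refine from nozzle direction
    ax=(t.max()-44)*e+side*n
    hd=p[t<t.min()+20]; back=cv2.minEnclosingCircle(hd)
    d=(t.max()-22)*e+side*n-np.array(back[0]); 
    return ax,np.arctan2(d[1],d[0]),sorted(r[1]),np.arctan2(e[1],e[0]),back,np.median(P[b][:,2])
E
python3 - <<'E'
from meas import *
np.set_printoptions(precision=1,suppress=True)
im=[]
for a in ((556,-317),(430,-262),(424,-374)):
    for dx in ((0,0),):
        bot.move_to([a[0]-60,a[1]-5,300],quat(0.)); c=cam("wrist"); r=bottle(c,a); print(a,r)
        P=cloud(c); ax=r[0]; k=c["image"].copy()
        for q in ([*ax,102],[*(ax+42*np.array([np.cos(r[1]),np.sin(r[1])])),97],[*(ax+42*np.array([np.cos(r[3]),np.sin(r[3])])),97]): cv2.circle(k,tuple(np.int32(proj(c,q)[0].round())),1,(0,255,0),-1)
        u,v=np.int32(proj(c,[*ax,60])[0]); im.append(cv2.resize(k[max(v-70,0):max(v-70,0)+140,u-65:u+65],(260,280)))
cv2.imwrite("pics/bot.png",np.hstack(im)); print(bot.read_state()["clock"])
E
```

```text
(556, -317) (array([ 556.9, -313.8], dtype=float32), np.float64(-0.4554612859059921), [20.79265594482422, 53.57548522949219], np.float32(-0.6713217), ((554.8893432617188, -318.0395202636719), 10.967082023620605), np.float64(101.41269378273515))
(430, -262) (array([ 427.6, -265.6], dtype=float32), np.float64(1.6416240206308386), [20.954944610595703, 53.744972229003906], np.float32(1.572602), ((429.00775146484375, -264.6856994628906), 10.749222755432129), np.float64(101.43249181076044))
(424, -374) (array([ 416.8, -379.4], dtype=float32), np.float64(-1.1134480154775646), [21.141149520874023, 54.03760528564453], np.float32(-0.8902034), ((420.9913330078125, -376.9595031738281), 10.909615516662598), np.float64(101.40895465617399))
38.35
```

View pics/bot.png

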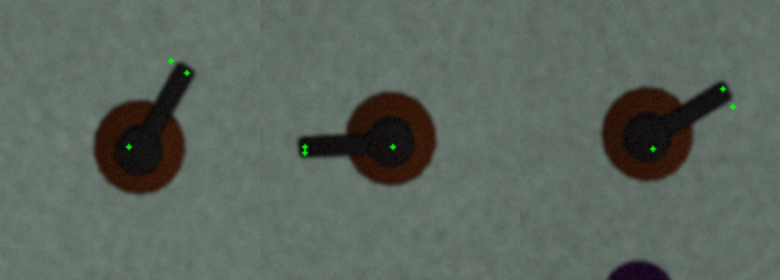

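The green marks show that the rectangle fit tilts the nozzle angle. The head discs are at crop pixels (138,150), (392,142) and (648,137), so I'll use the disc centre plus the mean nozzle direction instead, then move the first bottle.

```bash
cat >> meas.py <<'E'
def bottle(c,a,z0=0):
    P=cloud(c); m=(P[...,2]>z0+90)&(P[...,2]<z0+108)&(np.hypot(P[...,0]-a[0],P[...,1]-a[1])<55)
    b=max(blobs(m,30),key=np.sum); ker=cv2.getStructuringElement(cv2.MORPH_ELLIPSE,(19,19))
    hd=cv2.morphologyEx(b.astype(np.uint8),cv2.MORPH_OPEN,ker)>0
    W=lambda k:onplane(c,np.argwhere(k)[:,::-1],z0+101.5).astype(np.float32)
    o,r=cv2.minEnclosingCircle(W(hd)); p=W(b); d=p-np.array(o); q=np.hypot(*d.T); f=d[q>20].mean(0)
    return np.array(o),np.arctan2(f[1],f[0]),r,q.max()        # axis, nozzle angle, head radius (~11), reach (~44)
E
cat > place.py <<'E'
import sys
from meas import *
np.set_printoptions(precision=3,suppress=True)
a=np.array(eval(sys.argv[1])); pl,ph=eval(sys.argv[2])
bot.move_to([a[0]-60,a[1],300],quat(0.)); bot.move_gripper(78); b=bottle(cam("wrist"),a); print("bottle",b)
assert 9<b[2]<14 and 41<b[3]<47
best=None
for dl in np.r_[-.3:.31:.1,np.pi-.3:np.pi+.31:.1]:
    j=[bot.ik([*b[0],57],quat(wrap(b[1]+dl))),bot.ik([*pl,108],quat(wrap(ph+dl)))]
    if None in [type(x) if x is None else 1 for x in j] or j[0] is None or j[1] is None: continue
    s=max(abs(j[0][5]),abs(j[1][5]))
    if best is None or s<best[0]-.05: best=(s,dl)
print("delta",best); dl=best[1]; gy,py=wrap(b[1]+dl),wrap(ph+dl)
bot.move_to([*b[0],180],quat(gy)); print("force going down",bot.servo_line([*b[0],57],speed=90,until_force=15))
bot.move_gripper(30,40); print("grip",bot.read_state()["grip_width"])
bot.servo_line([*b[0],200],speed=120); bot.move_to([*pl,200],quat(py)); print("w",bot.read_state()["grip_width"])
bot.servo_line([*pl,118],speed=100); print("touch",bot.servo_line([*pl,106.5],speed=25,until_force=6),bot.read_state()["ee_pos"])
bot.move_gripper(72); bot.servo_line([*pl,290],speed=120)
bot.move_to([pl[0]-60,pl[1],340],quat(0.)); b=bottle(cam("wrist"),pl,50); d=b[0]-pl
print("placed",b,"err",d,"ang",wrap(b[1]-ph),"tip",d+42*(np.array([np.cos(b[1]),np.sin(b[1])])-[np.cos(ph),np.sin(ph)])); print(bot.read_state()["clock"])
E
python3 place.py "(429.3,-264.7)" "((602.8,118),-3.008)"
```

```text
bottle (array([0., 0.]), np.float64(-0.5314626376590004), 0.0, np.float64(514.8546324519857))Traceback (most recent call last):
  File "place.py", line 6, in <module>
    assert 9<b[2]<14 and 41<b[3]<47
           ^^^^^^^^^^^^^^^^^^^^^^^^
AssertionError
```

```bash
sed -i 's/(19,19)/(15,15)/' meas.py; python3 place.py "(429.3,-264.7)" "((602.8,118),-3.008)"
```

```text
bottle (array([ 429.24 , -263.708]), np.float64(1.6206373629417612), 11.11158275604248, np.float64(42.637249976934314))
delta (np.float64(1.2707013049308014), np.float64(-0.3))
force going down False
grip 46.661591307484
w 46.47593987873486
touch True [602.889 118.069 107.572]
placed (array([0., 0.]), np.float64(0.19514803570696324), 0.0, np.float64(625.1580096791156)) err [-602.8 -118. ] ang -3.080037271472623 tip [-519.971 -104.261]
51.8333
```

```bash
sed -i 's/    b=max(blobs(m,30),key=np.sum); ker=.*/    b=max(blobs(m,30),key=np.sum); k=int(round(13.5*c["f"]\/np.median(c["depth"][b]))); ker=cv2.getStructuringElement(cv2.MORPH_ELLIPSE,(k,k))/' meas.py
python3 - <<'E'
from meas import *
c=cam("wrist"); cv2.imwrite("pics/p1.png",c["image"]); pl=np.array((602.8,118)); ph=-3.008
b=bottle(c,pl,50); d=b[0]-pl
print("placed",b,"err",d,"ang",wrap(b[1]-ph),"tip",d+42*(np.array([np.cos(b[1]),np.sin(b[1])])-[np.cos(ph),np.sin(ph)]))
E
```

```text
placed (array([606.04003906, 117.30659485]), np.float64(-3.057772679260325), 7.975979804992676, np.float64(46.556938415054184)) err [ 3.24003906 -0.69340515] ang -0.049772679260324804 tip [3.01326438 1.38449353]
```

View pics/p1.png

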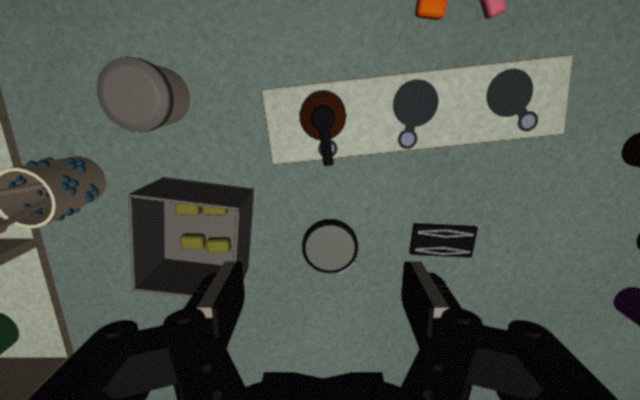

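The bottle stands centred on plate1 with its nozzle at (327,160) over the dish, and the soaps are still in the bin. Next bottle.

```bash
python3 place.py "(421,-377)" "((614.4,8.6),2.990)" && python3 place.py "(554.9,-318)" "((625.6,-101.4),-2.404)"
```

```text
bottle (array([0., 0.]), np.float64(-0.7371029161761793), 0.0, np.float64(607.3558231129513))Traceback (most recent call last):
  File "place.py", line 6, in <module>
    assert 9<b[2]<14 and 41<b[3]<47
           ^^^^^^^^^^^^^^^^^^^^^^^^
AssertionError
```

```bash
sed -i 's/13\.5\*/12.5*/; s/    b=max(blobs(m,30),key=np.sum); k=/    m=cv2.morphologyEx(m.astype(np.uint8),cv2.MORPH_CLOSE,np.ones((5,5)))>0; b=max(blobs(m,30),key=np.sum); k=/' meas.py; python3 place.py "(421,-377)" "((614.4,8.6),2.990)" && python3 place.py "(554.9,-318)" "((625.6,-101.4),-2.404)"
```

```text
bottle (array([ 421.111, -378.611]), np.float64(-1.0082961880492984), 12.235692977905273, np.float64(41.97159319226354))
delta (np.float64(1.5767857064414441), np.float64(3.2415926535897936))
force going down False
grip 46.88700498348846
w 46.98342428957151
touch True [614.494   8.535 107.541]
placed (array([613.385,   8.337]), np.float64(2.954716794752856), 11.306368827819824, np.float64(42.7281141156947)) err [-1.015 -0.263] ang -0.035283205247144345 tip [-0.765  1.198]
66.1917
bottle (array([ 555.422, -318.835]), np.float64(-0.5212906583600115), 12.043070793151855, np.float64(42.340843411705535))
delta (np.float64(1.3277988919915036), np.float64(2.8415926535897933))
force going down False
grip 46.65302801429153
w 46.69739335759596
touch True [ 625.684 -101.449  107.546]
placed (array([ 624.123, -102.084]), np.float64(-2.4089225008529547), 11.84585952758789, np.float64(42.16460276898922)) err [-1.477 -0.684] ang -0.004922500852954759 tip [-1.616 -0.531]
78.8583
```

Run:
```python
from meas import *
bot.move_to([530,30,350],quat(0.)); c=cam("wrist"); cv2.imwrite("pics/end.png",c["image"])
for pl,ph in (((602.8,118),-3.008),((614.4,8.6),2.990),((625.6,-101.4),-2.404)):
    b=bottle(c,pl,50); print(b,b[0]-pl,wrap(b[1]-ph))
for s in soaps(c,40): print("soap",s[0])
```

```text
(array([600.98596191, 117.33857727]), np.float64(-3.001679251605344), 12.415371894836426, np.float64(41.85174950186178)) [-1.81403809 -0.66142273] 0.006320748394656128
(array([613.34057617,   8.3681469 ]), np.float64(2.9468682638538386), 11.076691627502441, np.float64(42.958444863358274)) [-1.05942383 -0.2318531 ] -0.043131736146161614
(array([ 622.04663086, -100.58358765]), np.float64(-2.3739529434547904), 13.817769050598145, np.float64(41.0652138094691)) [-3.55336914  0.81641235] 0.03004705654520956
soap [473.37939453 306.18795776  21.83980526]
soap [470.28033447 270.64743042  22.04368407]
soap [422.9569397  305.46759033  21.70345263]
soap [416.421875   273.81799316  21.88750176]
```

View pics/end.png

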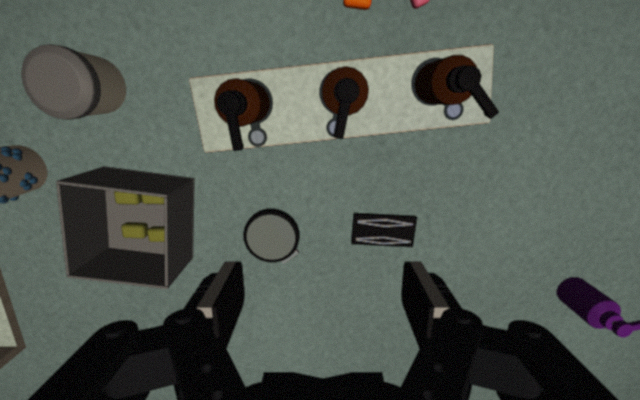

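The three bottles stand upright on their plates at (240,102), (343,90) and (457,78), with their nozzles over the dishes allowing for parallax. All four soaps are in the bin, so I'm handing the job in.

```bash
python3 -c "
from rig import bot
print(bot.finish_job())"
```

```text
the job is handed in; nothing more can be done
None
```

I handed the job in: all four soap ends are in the bin, and the three brown bottles stand upright on their own drip plates, each within about 4 mm of centre with its nozzle over the dish; no verdict came back.

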